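# Slide the brass plate blank out over the end of the bench riser

### The arm

A 6-joint arm with a two-finger parallel gripper is mounted at the origin on the work surface. World frame = base frame: x ahead of the robot, y to its left, z up, the work surface at z = 0. Lengths are in m, angles in rad, forces in N, time in s.
With the tool pointing down it reaches from about 0.35 to 1 m from the base axis. Payload 7.1 kg.
Tool frame: the origin (TCP) lies midway between the tips of the shut fingers; the grasp point (between the pads) lies behind it (bot.hold_point_z is the z of the grasp point in the tool frame, in m); z points along the fingers, y is the line along which they close (so a half turn about z gives the same grasp; the last joint's range is limited). The gripper opens to 85 mm and grips with 20 to 120 N. Pads are 22 mm wide; open, the fingers measure 114 mm over their backs; the gripper's body (76 mm by 85 mm) begins 54 mm behind the grasp point. The pads swing forward as they close: fully open they stand 13 mm farther back than shut.
Start: joints at [-1.126, 0.423, 1.63, -0, 1.089, -0.019], TCP at [0.28, -0.559, 0.209] pointing down, gripper open.
Joint ranges: [-3, 3], [-0.9, 2.11], [0.09, 2.58], [-1.31, 4.45], [0.11, 2.69], [-2.54, 2.54]. Speed limits (rad/s): [2.39, 2.39, 3.01, 3.14, 3.14, 3.14].

### API

Orientations are given as a unit quaternion [w, x, y, z].
In Python, from bench import bot gives the robot as it stands. The module is installed in compiled form; this text tells all that it offers.
- The arm moves only by the tool step_arm, never from a script. Its argument "increments" is one flat list of numbers, 6 for each row, row after row: the shift along the world's x, y, z normalised to -1 to 1, where 1 is 2 cm, then the turn, a rotation vector about the world's x, y, z normalised to -1 to 1, where 1 is 5 degrees. In form: [x, y, z, ax, ay, az, x, y, z, ax, ay, az, ...]. A call has exactly 10 rows; each row shifts and turns the commanded pose from where the row before left it; what a row does not reach is not made up. A row lasts 1/12 s, in which the tool goes at most 41.7 mm and 7.16 degrees, less where a joint would pass 70% of its speed; a pose out of reach is approached as far as the arm can. A call with a number of a shift or a turn outside -1 to 1 is refused whole. A call with a gripper value outside its range is refused whole. "grip" is the closure, from 0 (fully open) to 1 (shut), set as the call begins (left out, the last holds). The fingers move at their own pace and stop on an object; "squeeze" is the grip in N (left out, the last holds). Time passes only in rows, so rows that do not move let the fingers close, or fill a call up. It gives the time, the measured TCP pose, the force, the opening and the grip force at its end, in the units of the state.
- bot.read_state(): the state, without advancing time (a new reading comes with each control period).
- bot.get_image(name): name is "scene" or "top" or "wrist"; returns (picture, depth): 420x560x3 uint8, red, green, blue; 420x560 float32, m along the optical axis (not along the pixel's ray), 0 where there is no reading.
- bot.camera_params(name): a dict with "fx", "fy", "cx", "cy" (pixels), "eye" and "attitude" of the camera in the world; the wrist camera has in their place "tool_from_camera" (4x4, takes a point from camera to tool coordinates, whose origin is the TCP and whose axes are the flange's). Camera axes: x right, y down, z forward; pixel columns grow to the right and rows downward; lengths in m; the calibration is good to about 2 mm. A picture is of the moment at which its call begins: read the wrist's pose just before it. camera_params takes no time and is no camera call.
- bot.close_job(): hands the job in; it is judged then, once.
The state is a dict: "clock": time; "joint_positions": joint angles; "joint_velocities": joint speeds; "joint_torque": joint torques, N m; "position": TCP position; "tcp_rot": TCP orientation; "contact_force": force on the tool from outside, world axes, zero at the start; "moment": the same for the moment, N m; "grip_width": opening from 0.0 (shut) to 1.0 (fully open); "grasp_force": force on a finger pad.
Only numpy, scipy, OpenCV 4.12 (cv2) and the standard library are available. Lean on these libraries where they do the work, as an engineer would, in place of code of your own. Each camera call takes 0.05 s, during which the arm holds its last target. There are 200 camera calls.

### The job

The brass plate blank lies flat on the green ledge on top of the drawer riser and there is no edge to take it by. Without picking it up, push it back square against the rail along the back of the ledge, and slide it along the rail until about 30 mm of it stands out past the end of the ledge it is nearest to, still lying flat. Leave the silver plate, the loupe and the things on the bench where they are.

Things in the scene. Friction and masses are not known exactly. Their poses are not given: they have to be found in the camera images.
- riser: Low wooden drawer unit fixed on the bench, 150 mm deep (x), 500 mm long (y), four drawers with small brass knobs in front (-x; knobs stand out 16 mm, 34 mm up). Its flat green top, 80 mm above the bench, is the ledge, open at both ends and in front. Origin: centre of the underside, on the bench; +x points to the back rail, +y along the ledge to its left end.
- rail (a point): middle of the foot of the rail's front face: riser x +63 mm, y 0, z 80 mm. The fixed dark wooden rail, 12 mm thick and 12 mm high (top 92 mm above the bench), runs along the whole back of the ledge, straight along the riser's y.
- left_end (a point): middle of the ledge's left end edge: riser x 0, y +250 mm, at the height of the ledge top
- right_end (a point): middle of the ledge's right end edge: riser x 0, y -250 mm, at the height of the ledge top
- brass_plate: The work: loose yellow brass plate, 90 mm (its x) by 110 mm (its y) by 5 mm thick, 0.35 to 0.55 kg. Lies flat on the ledge near one end, left or right, its 110 mm side roughly along the ledge, a little skew, 5 to 25 mm clear of the rail. Origin: centre of its underside. Slides with 2 to 8 N; squaring it on the rail can take up to 20 N; tips off if more than half overhangs.
- silver_plate: Loose silver-coloured plate of the same size, lying flat near the other end of the ledge. Leave alone. Origin: centre of its underside.
- loupe: Black watchmaker's loupe, 33 mm across and 27 mm high, standing about the middle of the ledge between the plates. Leave alone. Origin: centre of its underside.
- movement_holder: Green movement holder with a brass thumb-screw, 44 by 57 mm, 26 mm high, on the bench in front of the riser. Leave alone. Origin: centre of its underside.
- parts_tray: Clear compartment tray with watch wheels, 85 by 120 by 16 mm, on the bench in front of the riser. Leave alone. Origin: centre of its underside.
- tin: Round blue tin with a white lid, 56 mm across, 25 mm high, on the bench in front of the riser. Leave alone. Origin: centre of its underside.
- screwdriver: Small brass screwdriver lying on the bench in front of the riser, 120 mm long (its x), 12 mm high. Leave alone. Origin: at mid-length on the bench.
- tweezers: Steel tweezers lying on the bench in front of the riser, 125 mm long (its x), 8 mm high. Leave alone. Origin: at mid-length on the bench.

How it is judged:
At the end, for the whole second after the job is handed in: The brass plate lies at rest flat on the ledge, 20 to 40 mm of it past the end it was nearest to, its back edge within 6 mm of the rail and square to it within 4 degrees ((y of brass_plate in the frame of riser between 0.215 and 0.235 m or y of brass_plate in the frame of riser between -0.235 and -0.215 m) and x of brass_plate in the frame of riser above 0.012 m and angle between the y axis of brass_plate and the y axis of riser, either way round below 0.07 rad and angle between brass_plate's own z axis and vertical below 0.05 rad and z of brass_plate in the frame of riser between 0.077 and 0.083 m and linear speed of brass_plate below 0.01 m/s); the robot touches nothing.
It fails at once if the brass plate is lifted, carried or tipped, or falls off the ledge (z of brass_plate in the frame of riser above 0.088 m or z of brass_plate in the frame of riser below 0.072 m or angle between brass_plate's own z axis and vertical above 0.15 rad).
It fails at once if the silver plate or the loupe on the ledge is moved by more than 12 mm (distance of any of silver_plate, loupe from where it was at the start of the episode above 0.012 m).
It fails at once if something on the bench is moved by more than 20 mm (distance of any of movement_holder, parts_tray, tin, screwdriver, tweezers from where it was at the start of the episode above 0.02 m).
It also fails if it takes over 54 s, if anything falls off the work surface, if the arm or the gripper's body presses on something with over 40 N, if the wrist force passes 120 N, or if a joint passes its speed limit or range.

## Working session

There is one attempt and no reset: what is moved stays moved. The work goes in short steps, Python scripts to look and compute and a tool call to move; the robot and the scene stay as the last step left them, time stands still between calls to the robot, and variables do not carry over. Pictures are saved under pics/ and viewed, at most 10 in all, crops included, and the job is handed in when it is done.

Besides the shell and the picture viewer there is one more tool, called by a JSON object that holds its "op" and its "data". step_arm: Moves the arm, as the interface text tells. Scaled input: -1 to 1 covers 2 cm each way for a shift and 5 degrees each way for a turn. Its arguments: {"type":"object","properties":{"increments":{"type":"array","items":{"type":"number","minimum":-1,"maximum":1}},"grip":{"type":"number"},"squeeze":{"type":"number"}},"required":["increments"]}

```bash
mkdir -p pics; python3 - <<'E'
from bench import bot
import cv2,numpy as np
for n in("top","scene"):
    im,d=bot.get_image(n);cv2.imwrite(f"pics/{n}0.png",im[:,:,::-1]);np.savez(f"{n}0.npz",im=im,d=d)
    print(n,bot.camera_params(n))
s=bot.read_state();print(s["clock"],s["position"],s["tcp_rot"],s["contact_force"],bot.hold_point_z)
E
```

```text
top {'fx': 494.4023848466002, 'fy': 494.4023848466002, 'cx': 287.7835222854376, 'cy': 214.27948462511955, 'eye': array([0.29974228, 0.01913654, 1.05004578]), 'attitude': array([ 0.06722292, -0.66209756,  0.74237975, -0.07733179])}
scene {'fx': 402.8286880495873, 'fy': 402.8286880495873, 'cx': 276.96895289964505, 'cy': 209.88045657228724, 'eye': array([0.90235753, 0.58203793, 0.79887392]), 'attitude': array([-0.11503683,  0.28391835,  0.88063964, -0.36142872])}
0.1 [ 0.27936629 -0.55847214  0.20849424] [-7.08985362e-04  9.73231604e-01  2.29825409e-01 -1.54096248e-04] [-0.82232497 -0.32366741 -0.31505121] -0.0187
```

View pics/top0.png

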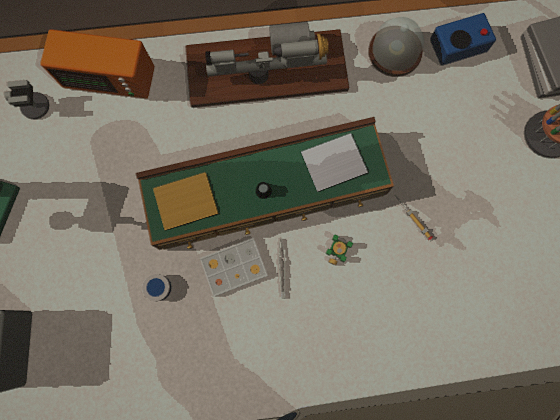

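View pics/scene0.png

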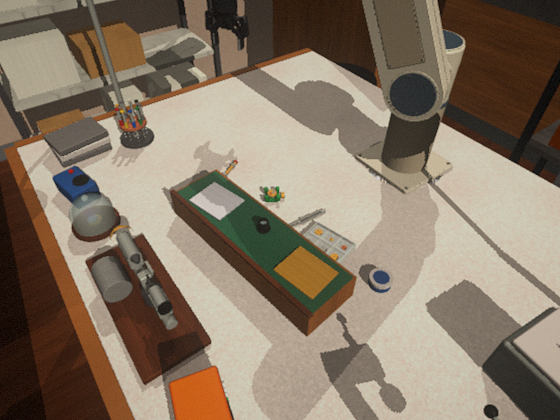

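The brass plate is at the left (+y) end, around top-view pixel (185,200). The rail is along the upper edge, the loupe at (263,190) and the silver plate at (335,163). Next I'll measure the poses.

```bash
cat > h.py <<'E'
from bench import bot
import cv2,numpy as np
from scipy.spatial.transform import Rotation as R
def q2R(q): return R.from_quat([q[1],q[2],q[3],q[0]]).as_matrix()
def cast(uv,z,c,eye=None,M=None):
    if M is None: M=q2R(c["attitude"]);eye=c["eye"]
    uv=np.atleast_2d(uv).astype(float)
    r=np.c_[(uv[:,0]-c["cx"])/c["fx"],(uv[:,1]-c["cy"])/c["fy"],np.ones(len(uv))]@M.T
    return (eye+r*((z-eye[2])/r[:,2])[:,None])
def big(m):
    cs,_=cv2.findContours(m.astype(np.uint8),cv2.RETR_EXTERNAL,cv2.CHAIN_APPROX_NONE)
    return max(cs,key=cv2.contourArea)
def rect(P):
    (c,s,a)=cv2.minAreaRect((P[:,:2]*1000).astype(np.float32))
    b=cv2.boxPoints((c,s,a)); return np.array(c),s,a,b
def masks(im):
    h=cv2.cvtColor(im,cv2.COLOR_RGB2HSV)
    return h,(cv2.inRange(h,(15,110,90),(32,255,255))>0),(cv2.inRange(h,(50,80,25),(90,255,160))>0)
E
python3 - <<'E'
from h import *
for n in("top","scene"):
    z=np.load(n+"0.npz");im=z["im"];c=bot.camera_params(n)
    h,br,gr=masks(im)
    if n=="top": print(h[200,185],h[195,235],h[163,335],im[130,240]); roi=np.zeros_like(br);roi[110:250,130:400]=1
    else: roi=np.zeros_like(br);roi[170:330,165:360]=1
    cb=big(br&roi)[:,0];P=cast(cb,.085,c);print(n,"brass",*rect(P))
    cg=cv2.convexHull(np.vstack([big((gr|br)&roi)]))[:,0];print("green",*rect(cast(cg,.08,c)))
    d=z["d"];
    u,v=(185,200) if n=="top" else (305,270)
    print("depth h",d[v,u])
    dk=((im.max(2)<45)&roi)
    if n=="top":
        r=(slice(178,202),slice(252,285));m=np.zeros_like(br);m[r]=(h[r][...,2]<40);cl=big(m)[:,0];print("loupe",cast(cl,.1,c).mean(0))
E
```

```text
[ 18 166 132] [65 86 68] [ 13  22 138] [156 158 145]
top brass [550.89910889 195.34225464] (90.32511138916016, 110.62887573242188) 11.419713020324707 [[495.67865 240.6197 ]
 [517.5826  132.18092]
 [606.11957 150.0648 ]
 [584.21564 258.5036 ]]
green [572.99035645  29.12443542] (132.0832977294922, 495.2623291015625) 7.558755397796631 [[ 474.9485   265.9165 ]
 [ 540.0967  -225.04224]
 [ 671.0322  -207.66763]
 [ 605.88403  283.2911 ]]
depth h 0.9895268
loupe [0.54855325 0.0222236  0.1       ]
scene brass [551.36376953 195.39579773] (91.95616149902344, 111.40669250488281) 11.406941413879395 [[495.2771  240.90547]
 [517.31067 131.69939]
 [607.45044 149.88612]
 [585.4169  259.09222]]
green [565.2444458  62.0533905] (128.4109649658203, 429.3746643066406) 7.4316182136535645 [[ 473.81006  266.6328 ]
 [ 529.34656 -159.13507]
 [ 656.67883 -142.52603]
 [ 601.14233  283.24185]]
depth h 0.8739367
```

{"op": "step_arm", "data": {"increments": [0.258, 0.931, 0, 0, 0, -0.382, 0.258, 0.931, 0, 0, 0, -0.382, 0.258, 0.931, 0, 0, 0, -0.382, 0.258, 0.931, 0, 0, 0, -0.382, 0.258, 0.931, 0, 0, 0, -0.382, 0.258, 0.931, 0, 0, 0, -0.382, 0.258, 0.931, 0, 0, 0, -0.382, 0.258, 0.931, 0, 0, 0, -0.382, 0.258, 0.931, 0, 0, 0, -0.382, 0.258, 0.931, 0, 0, 0, -0.382], "grip": 0}}

```text
clock: 0.93
position: [0.3311, -0.3716, 0.2089]
tcp_rot: [-0.0, 0.998, 0.064, -0.0]
contact_force: [0.1, -0.1, 0.2]
grip_width: 1.001
grasp_force: 0.0
```

{"op": "step_arm", "data": {"increments": [0.258, 0.931, 0, 0, 0, 0, 0.258, 0.931, 0, 0, 0, 0, 0.258, 0.931, 0, 0, 0, 0, 0.258, 0.931, 0, 0, 0, 0, 0.258, 0.931, 0, 0, 0, 0, 0.258, 0.931, 0, 0, 0, 0, 0.258, 0.931, 0, 0, 0, 0, 0.258, 0.931, 0, 0, 0, 0, 0.258, 0.931, 0, 0, 0, 0, 0.258, 0.931, 0, 0, 0, 0]}}

```text
clock: 1.77
position: [0.3827, -0.1855, 0.2091]
tcp_rot: [-0.0, 0.998, 0.065, -0.0]
contact_force: [-0.8, 0.1, 0.3]
grip_width: 1.0
grasp_force: 0.0
```

{"op": "step_arm", "data": {"increments": [0.258, 0.931, 0, 0, 0, 0, 0.258, 0.931, 0, 0, 0, 0, 0.258, 0.931, 0, 0, 0, 0, 0.258, 0.931, 0, 0, 0, 0, 0.258, 0.931, 0, 0, 0, 0, 0.258, 0.931, 0, 0, 0, 0, 0.258, 0.931, 0, 0, 0, 0, 0.258, 0.931, 0, 0, 0, 0, 0.258, 0.931, 0, 0, 0, 0, 0.258, 0.931, 0, 0, 0, 0]}}

```text
clock: 2.6
position: [0.4343, 0.0006, 0.209]
tcp_rot: [-0.0, 0.998, 0.065, -0.0]
contact_force: [0.6, -0.1, 0.2]
grip_width: 1.0
grasp_force: 0.0
```

{"op": "step_arm", "data": {"increments": [0.258, 0.931, -0.3, 0, 0, 0, 0.258, 0.931, -0.3, 0, 0, 0, 0.258, 0.931, -0.3, 0, 0, 0, 0.258, 0.931, -0.3, 0, 0, 0, 0.258, 0.931, -0.3, 0, 0, 0, 0.258, 0.931, -0.3, 0, 0, 0, 0.258, 0.931, -0.3, 0, 0, 0, 0.258, 0.931, -0.3, 0, 0, 0, 0.258, 0.931, -0.3, 0, 0, 0, 0.258, 0.931, -0.3, 0, 0, 0]}}

```text
clock: 3.43
position: [0.4859, 0.1867, 0.1486]
tcp_rot: [0.0, 0.998, 0.065, -0.0]
contact_force: [0.1, 0.2, 0.2]
grip_width: 1.0
grasp_force: 0.0
```

```bash
cat >> h.py <<'E'
def wrist(name):
    s=bot.read_state();c=bot.camera_params("wrist");im,d=bot.get_image("wrist")
    cv2.imwrite(f"pics/{name}.png",im[:,:,::-1])
    T=np.eye(4);T[:3,:3]=q2R(s["tcp_rot"]);T[:3,3]=s["position"];T=T@np.array(c["tool_from_camera"])
    return im,d,c,T[:3,3],T[:3,:3]
def riser(P,o=np.array([579,30.]),a=np.radians(7.5)):
    d=np.asarray(P)[...,:2]-o;return np.stack([d@[np.cos(a),np.sin(a)],d@[-np.sin(a),np.cos(a)]],-1).round(1)
E
python3 - <<'E'
from h import *
im,d,c,e,M=wrist("w1");h,br,gr=masks(im)
r=rect(cast(big(br)[:,0],.085,c,e,M));print(r[0],r[1],r[2],"riser",riser(r[3]))
E
```

```text
[550.76208496 193.44831848] (90.10328674316406, 109.55765533447266) 11.481761932373047 riser [[-55.4 217.3]
 [-47.8 108. ]
 [ 42.1 114.2]
 [ 34.5 223.5]]
```

View pics/w1.png

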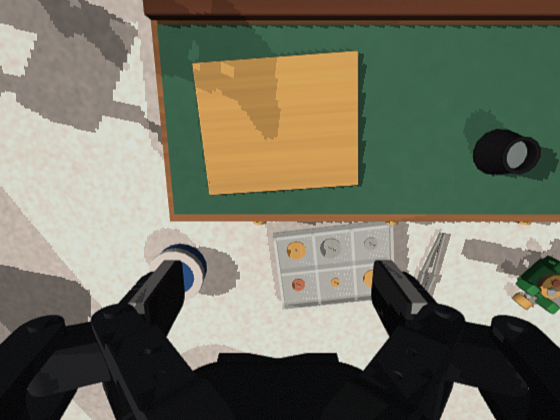

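The plate is at (193–360, 52–194) in the wrist view, the rail foot near row 22 and the ledge's left edge near column 160. The open fingers lie in front of the plate. I'll descend in front of it.

{"op": "step_arm", "data": {"increments": [0, 0, -0.38, 0, 0, 0, 0, 0, -0.38, 0, 0, 0, 0, 0, -0.38, 0, 0, 0, 0, 0, -0.38, 0, 0, 0, 0, 0, -0.38, 0, 0, 0, 0, 0, -0.38, 0, 0, 0, 0, 0, -0.38, 0, 0, 0, 0, 0, -0.38, 0, 0, 0, 0, 0, -0.38, 0, 0, 0, 0, 0, -0.38, 0, 0, 0]}}

```text
clock: 4.32
position: [0.486, 0.1858, 0.0724]
tcp_rot: [-0.0, 0.998, 0.065, -0.0]
contact_force: [-0.4, 0.7, 1.1]
grip_width: 0.998
grasp_force: 0.0
```

{"op": "step_arm", "data": {"increments": [0, 0, -0.04, 0, 0, 0, 0, 0, -0.04, 0, 0, 0, 0, 0, -0.04, 0, 0, 0, 0, 0, 0, 0, 0, 0, 0, 0, 0, 0, 0, 0, 0, 0, 0, 0, 0, 0, 0, 0, 0, 0, 0, 0, 0, 0, 0, 0, 0, 0, 0, 0, 0, 0, 0, 0, 0, 0, 0, 0, 0, 0]}}

```text
clock: 5.15
position: [0.4861, 0.1859, 0.0709]
tcp_rot: [-0.0, 0.998, 0.065, 0.0]
contact_force: [-0.3, -0.1, -0.2]
grip_width: 0.999
grasp_force: 0.0
```

{"op": "step_arm", "data": {"increments": [0, 0, -0.04, 0, 0, 0, 0, 0, -0.04, 0, 0, 0, 0, 0, -0.02, 0, 0, 0, 0, 0, 0, 0, 0, 0, 0, 0, 0, 0, 0, 0, 0, 0, 0, 0, 0, 0, 0, 0, 0, 0, 0, 0, 0, 0, 0, 0, 0, 0, 0, 0, 0, 0, 0, 0, 0, 0, 0, 0, 0, 0]}}

```text
clock: 5.98
position: [0.486, 0.1858, 0.0688]
tcp_rot: [-0.0, 0.998, 0.065, -0.0]
contact_force: [-0.7, -0.8, 0.5]
grip_width: 0.998
grasp_force: 0.0
```

{"op": "step_arm", "data": {"increments": [0.139, 0.018, 0, 0, 0, 0, 0.139, 0.018, 0, 0, 0, 0, 0.139, 0.018, 0, 0, 0, 0, 0.139, 0.018, 0, 0, 0, 0, 0.139, 0.018, 0, 0, 0, 0, 0.139, 0.018, 0, 0, 0, 0, 0.139, 0.018, 0, 0, 0, 0, 0.139, 0.018, 0, 0, 0, 0, 0.139, 0.018, 0, 0, 0, 0, 0.139, 0.018, 0, 0, 0, 0]}}

```text
clock: 6.82
position: [0.5141, 0.1895, 0.0688]
tcp_rot: [-0.0, 0.998, 0.065, -0.0]
contact_force: [0.3, -0.2, -0.1]
grip_width: 1.002
grasp_force: 0.0
```

{"op": "step_arm", "data": {"increments": [0.04, 0.005, 0, 0, 0, 0, 0.04, 0.005, 0, 0, 0, 0, 0.04, 0.005, 0, 0, 0, 0, 0.04, 0.005, 0, 0, 0, 0, 0, 0, 0, 0, 0, 0, 0, 0, 0, 0, 0, 0, 0, 0, 0, 0, 0, 0, 0, 0, 0, 0, 0, 0, 0, 0, 0, 0, 0, 0, 0, 0, 0, 0, 0, 0]}}

```text
clock: 7.65
position: [0.517, 0.1898, 0.0688]
tcp_rot: [0.0, 0.998, 0.065, -0.0]
contact_force: [0.1, -0.2, -0.6]
grip_width: 1.002
grasp_force: 0.0
```

```bash
python3 - <<'E'
from h import *
im,d,c,e,M=wrist("w2");h,br,gr=masks(im)
r=rect(cast(big(br)[:,0],.085,c,e,M));print(r[0],r[1],r[2],"riser",riser(r[3]))
E
```

```text
[550.96148682 193.31710815] (89.94495391845703, 109.74602508544922) 11.496054649353027 riser [[-55.2 217.2]
 [-47.5 107.7]
 [ 42.2 114. ]
 [ 34.6 223.5]]
```

View pics/w2.png

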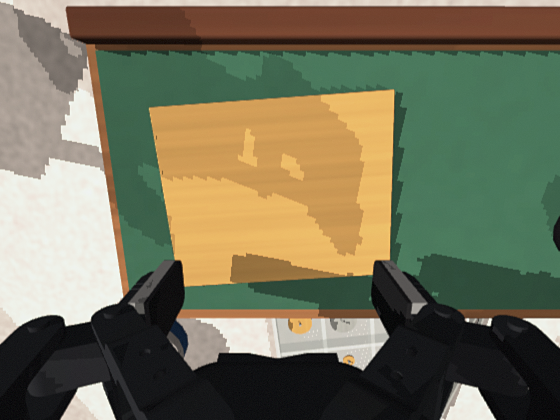

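The plate hasn't moved, and the fingertips (rows ~262) appear to be above its front edge (row ~280). I'll check the heights from depth.

```bash
python3 - <<'E'
from h import *
im,d,c,e,M=wrist("w2b")
def pt(u,v):
    z=d[v,u];return ((e+M@np.array([(u-c["cx"])/c["fx"]*z,(v-c["cy"])/c["fy"]*z,z]))*1000).round(1)
for p in[(280,200),(280,270),(450,200),(170,265),(176,264),(180,268),(178,275),(379,265),(385,266),(376,270),(378,280),(140,300),(415,300)]:
    P=pt(*p);print(p,P,riser(P))
E
```

```text
(280, 200) [549.3 191.8  85.1] [ -8.3 164.3]
(280, 270) [512.4 186.9  85. ] [-45.6 164.3]
(450, 200) [559.2 107.2  79.9] [-9.6 79.1]
(170, 265) [522.4 234.8 112.8] [-29.4 210.4]
(176, 264) [522.4 232.7 111.4] [-29.7 208.4]
(180, 268) [518.4 232.2 106.9] [-33.7 208.4]
(178, 275) [516.8 231.9 110.3] [-35.3 208.3]
(379, 265) [533.4 147.9 112. ] [-29.8 122.8]
(385, 266) [534.2 146.2 114.1] [-29.2 121.1]
(376, 270) [529.4 147.2 108.4] [-33.9 122.7]
(378, 280) [526.5 146.8 111.9] [-36.8 122.7]
(140, 300) [522.2 236.1 139.6] [-29.4 211.8]
(415, 300) [535.1 145.4 141.1] [-28.5 120.1]
```

```bash
python3 - <<'E'
from h import *
im,d,c,e,M=wrist("w2c")
v,u=np.mgrid[240:330,100:460];z=d[240:330,100:460]
P=(e+np.stack([(u-c["cx"])/c["fx"]*z,(v-c["cy"])/c["fy"]*z,z],-1)@M.T)*1000
m=(z>0)&(P[...,2]>87)&(P[...,2]<200)
for s,k in(("L",u<280),("R",u>280)):
    q=m&k;i=np.argsort(P[...,2][q])[:200:25]
    print(s,[(a,b,*p.round(0)) for a,b,p in zip(u[q][i],v[q][i],P[q][i])])
E
```

```text
L [(np.int64(237), np.int64(280), np.float64(505.0), np.float64(208.0), np.float64(87.0)), (np.int64(181), np.int64(262), np.float64(520.0), np.float64(232.0), np.float64(105.0)), (np.int64(182), np.int64(280), np.float64(512.0), np.float64(231.0), np.float64(106.0)), (np.int64(183), np.int64(303), np.float64(501.0), np.float64(230.0), np.float64(107.0)), (np.int64(183), np.int64(301), np.float64(503.0), np.float64(230.0), np.float64(108.0)), (np.int64(182), np.int64(300), np.float64(504.0), np.float64(230.0), np.float64(108.0)), (np.int64(179), np.int64(268), np.float64(519.0), np.float64(232.0), np.float64(109.0)), (np.int64(179), np.int64(277), np.float64(515.0), np.float64(232.0), np.float64(109.0))]
R [(np.int64(337), np.int64(243), np.float64(532.0), np.float64(161.0), np.float64(87.0)), (np.int64(372), np.int64(281), np.float64(522.0), np.float64(147.0), np.float64(105.0)), (np.int64(371), np.int64(297), np.float64(515.0), np.float64(146.0), np.float64(106.0)), (np.int64(373), np.int64(285), np.float64(521.0), np.float64(146.0), np.float64(107.0)), (np.int64(374), np.int64(285), np.float64(522.0), np.float64(146.0), np.float64(108.0)), (np.int64(379), np.int64(261), np.float64(534.0), np.float64(147.0), np.float64(109.0)), (np.int64(377), np.int64(261), np.float64(534.0), np.float64(148.0), np.float64(109.0)), (np.int64(374), np.int64(293), np.float64(519.0), np.float64(146.0), np.float64(109.0))]
```

The fingertips stand at about z 0.104, not at 0.082, so they passed over the plate. I'll back off and descend further under force watch.

{"op": "step_arm", "data": {"increments": [-0.156, -0.02, 0, 0, 0, 0, -0.156, -0.02, 0, 0, 0, 0, -0.156, -0.02, 0, 0, 0, 0, -0.156, -0.02, 0, 0, 0, 0, -0.156, -0.02, 0, 0, 0, 0, -0.156, -0.02, 0, 0, 0, 0, -0.156, -0.02, 0, 0, 0, 0, -0.156, -0.02, 0, 0, 0, 0, -0.156, -0.02, 0, 0, 0, 0, -0.156, -0.02, 0, 0, 0, 0]}}

```text
clock: 8.63
position: [0.4855, 0.1858, 0.0688]
tcp_rot: [-0.0, 0.998, 0.065, -0.0]
contact_force: [-0.9, 0.1, -0.3]
grip_width: 1.002
grasp_force: 0.0
```

{"op": "step_arm", "data": {"increments": [0, 0, -0.04, 0, 0, 0, 0, 0, -0.04, 0, 0, 0, 0, 0, -0.04, 0, 0, 0, 0, 0, -0.04, 0, 0, 0, 0, 0, -0.04, 0, 0, 0, 0, 0, -0.04, 0, 0, 0, 0, 0, 0, 0, 0, 0, 0, 0, 0, 0, 0, 0, 0, 0, 0, 0, 0, 0, 0, 0, 0, 0, 0, 0]}}

```text
clock: 9.47
position: [0.4858, 0.1858, 0.064]
tcp_rot: [-0.0, 0.998, 0.065, 0.0]
contact_force: [-0.3, 0.3, -0.2]
grip_width: 1.003
grasp_force: 0.0
```

{"op": "step_arm", "data": {"increments": [0, 0, -0.05, 0, 0, 0, 0, 0, -0.05, 0, 0, 0, 0, 0, -0.05, 0, 0, 0, 0, 0, -0.05, 0, 0, 0, 0, 0, -0.05, 0, 0, 0, 0, 0, -0.05, 0, 0, 0, 0, 0, 0, 0, 0, 0, 0, 0, 0, 0, 0, 0, 0, 0, 0, 0, 0, 0, 0, 0, 0, 0, 0, 0]}}

```text
clock: 10.3
position: [0.4859, 0.1859, 0.0581]
tcp_rot: [-0.0, 0.998, 0.065, 0.0]
contact_force: [0.3, 1.0, -0.3]
grip_width: 1.001
grasp_force: 0.0
```

```bash
python3 - <<'E'
from h import *
im,d,c,e,M=wrist("w3")
v,u=np.mgrid[200:400,100:460];z=d[200:400,100:460]
P=(e+np.stack([(u-c["cx"])/c["fx"]*z,(v-c["cy"])/c["fy"]*z,z],-1)@M.T)*1000
print(bot.read_state()["position"])
X=riser(P);m=(z>0)&(X[...,0]<-30)&(X[...,0]>-90)
for s,k in(("L",(u<200)),("R",(u>360))):
    q=m&k; print(s,np.histogram(P[...,2][q],bins=np.arange(60,140,4)))
E
```

```text
[0.48586037 0.18588503 0.05808873]
L (array([   0,    0,    0,    0, 1323, 4370, 1302,    0,   75,  172,  244,
        274,  311,  331,  373,  361,  283,  419,  107]), array([ 60,  64,  68,  72,  76,  80,  84,  88,  92,  96, 100, 104, 108,
       112, 116, 120, 124, 128, 132, 136]))
R (array([   0,    0,    0,    0,  981, 5150, 1023,    0,   71,  175,  236,
        271,  321,  331,  362,  362,  292,  407,  114]), array([ 60,  64,  68,  72,  76,  80,  84,  88,  92,  96, 100, 104, 108,
       112, 116, 120, 124, 128, 132, 136]))
```

View pics/w3.png

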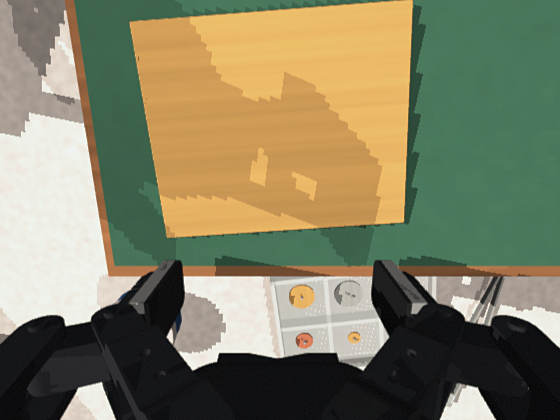

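The tips are now at about z 0.093, so the tip offset is ~35 mm above the TCP. About 12 mm remains to descend.

{"op": "step_arm", "data": {"increments": [0, 0, -0.06, 0, 0, 0, 0, 0, -0.06, 0, 0, 0, 0, 0, -0.06, 0, 0, 0, 0, 0, -0.06, 0, 0, 0, 0, 0, -0.06, 0, 0, 0, 0, 0, -0.06, 0, 0, 0, 0, 0, -0.06, 0, 0, 0, 0, 0, 0, 0, 0, 0, 0, 0, 0, 0, 0, 0, 0, 0, 0, 0, 0, 0]}}

```text
clock: 11.18
position: [0.4858, 0.1858, 0.0496]
tcp_rot: [-0.0, 0.998, 0.065, 0.0]
contact_force: [-0.5, 0.8, -0.3]
grip_width: 1.0
grasp_force: 0.0
```

{"op": "step_arm", "data": {"increments": [0, 0, -0.04, 0, 0, 0, 0, 0, -0.04, 0, 0, 0, 0, 0, 0, 0, 0, 0, 0, 0, 0, 0, 0, 0, 0, 0, 0, 0, 0, 0, 0, 0, 0, 0, 0, 0, 0, 0, 0, 0, 0, 0, 0, 0, 0, 0, 0, 0, 0, 0, 0, 0, 0, 0, 0, 0, 0, 0, 0, 0]}}

```text
clock: 12.02
position: [0.4858, 0.1859, 0.048]
tcp_rot: [-0.0, 0.998, 0.065, 0.0]
contact_force: [-0.6, 0.1, -0.2]
grip_width: 1.002
grasp_force: 0.0
```

{"op": "step_arm", "data": {"increments": [0, 0, -0.04, 0, 0, 0, 0, 0, -0.04, 0, 0, 0, 0, 0, 0, 0, 0, 0, 0, 0, 0, 0, 0, 0, 0, 0, 0, 0, 0, 0, 0, 0, 0, 0, 0, 0, 0, 0, 0, 0, 0, 0, 0, 0, 0, 0, 0, 0, 0, 0, 0, 0, 0, 0, 0, 0, 0, 0, 0, 0]}}

```text
clock: 12.85
position: [0.4858, 0.1859, 0.0464]
tcp_rot: [-0.0, 0.998, 0.065, 0.0]
contact_force: [0.1, 0.3, 0.7]
grip_width: 0.998
grasp_force: 0.0
```

```bash
python3 - <<'E'
from h import *
im,d,c,e,M=wrist("w4")
v,u=np.mgrid[200:400,100:460];z=d[200:400,100:460]
P=(e+np.stack([(u-c["cx"])/c["fx"]*z,(v-c["cy"])/c["fy"]*z,z],-1)@M.T)*1000
X=riser(P);m=(z>0)&(X[...,0]<-56)&(X[...,0]>-85)
for s,k in(("L",(u<190)),("R",(u>368))):
    q=m&k; print(s,np.histogram(P[...,2][q],bins=np.arange(76,96,1))[0])
E
```

```text
L [   0    1   18  608 1661  532   27   33   37   31   47   49   57   56
   57   71   65   64   72]
R [   0    0    7  516 1663  686   37   35   22   31   52   59   51   53
   62   65   61   78   73]
```

{"op": "step_arm", "data": {"increments": [0.1, 0.013, 0, 0, 0, 0, 0.1, 0.013, 0, 0, 0, 0, 0.1, 0.013, 0, 0, 0, 0, 0.1, 0.013, 0, 0, 0, 0, 0.1, 0.013, 0, 0, 0, 0, 0.1, 0.013, 0, 0, 0, 0, 0.1, 0.013, 0, 0, 0, 0, 0.1, 0.013, 0, 0, 0, 0, 0.1, 0.013, 0, 0, 0, 0, 0.1, 0.013, 0, 0, 0, 0]}}

```text
clock: 13.73
position: [0.5057, 0.1883, 0.0463]
tcp_rot: [0.0, 0.998, 0.065, -0.0]
contact_force: [-3.5, -0.2, 0.5]
grip_width: 1.002
grasp_force: 1.5
```

```bash
python3 - <<'E'
from h import *
im,d,c,e,M=wrist("w5");h,br,gr=masks(im)
r=rect(cast(big(br)[:,0],.085,c,e,M));print(r[0],r[1],r[2],"riser",riser(r[3]))
print(np.median(d[150:200,250:300]))
E
```

```text
[562.05474854 191.49066162] (89.47946166992188, 109.56940460205078) 7.506577491760254 riser [[-40.5 217.1]
 [-40.5 107.5]
 [ 49.  107.5]
 [ 49.  217.1]]
0.12686746
```

The plate is moving and has been squared to 7.5°. I'll continue to the rail.

{"op": "step_arm", "data": {"increments": [0.055, 0.007, 0, 0, 0, 0, 0.055, 0.007, 0, 0, 0, 0, 0.055, 0.007, 0, 0, 0, 0, 0.055, 0.007, 0, 0, 0, 0, 0.055, 0.007, 0, 0, 0, 0, 0.055, 0.007, 0, 0, 0, 0, 0.055, 0.007, 0, 0, 0, 0, 0.055, 0.007, 0, 0, 0, 0, 0.055, 0.007, 0, 0, 0, 0, 0.055, 0.007, 0, 0, 0, 0]}}

```text
clock: 14.62
position: [0.517, 0.1899, 0.0464]
tcp_rot: [-0.0, 0.998, 0.065, 0.0]
contact_force: [-2.2, -1.0, 0.2]
grip_width: 1.004
grasp_force: 1.1
```

{"op": "step_arm", "data": {"increments": [0.02, 0.003, 0, 0, 0, 0, 0.02, 0.003, 0, 0, 0, 0, 0.02, 0.003, 0, 0, 0, 0, 0.02, 0.003, 0, 0, 0, 0, 0.02, 0.003, 0, 0, 0, 0, 0.02, 0.003, 0, 0, 0, 0, 0, 0, 0, 0, 0, 0, 0, 0, 0, 0, 0, 0, 0, 0, 0, 0, 0, 0, 0, 0, 0, 0, 0, 0]}}

```text
clock: 15.45
position: [0.5171, 0.1898, 0.0462]
tcp_rot: [0.0, 0.998, 0.065, -0.002]
contact_force: [-8.5, -0.3, 4.0]
grip_width: 1.003
grasp_force: 4.4
```

{"op": "step_arm", "data": {"increments": [-0.15, -0.02, 0, 0, 0, 0, -0.15, -0.02, 0, 0, 0, 0, -0.15, -0.02, 0.1, 0, 0, 0, -0.15, -0.02, 0.5, 0, 0, 0, 0, 0, 0.8, 0, 0, 0, 0, 0, 1, 0, 0, 0, 0, 0, 1, 0, 0, 0, 0, 0, 1, 0, 0, 0, 0, 0, 0.5, 0, 0, 0, 0, 0, 0, 0, 0, 0]}}

```text
clock: 16.28
position: [0.5091, 0.1893, 0.1474]
tcp_rot: [-0.001, 0.998, 0.065, 0.003]
contact_force: [-0.8, 0.2, 0.2]
grip_width: 0.999
grasp_force: 0.0
```

```bash
python3 - <<'E'
from h import *
im,d,c,e,M=wrist("w6");h,br,gr=masks(im)
r=rect(cast(big(br)[:,0],.085,c,e,M));print(r[0],r[1],r[2],"riser",riser(r[3]))
hl=cv2.convexHull(big((gr|br)))[:,0];r=rect(cast(hl,.08,c,e,M));print(r[2],riser(r[3]))
s=bot.read_state();print(s["position"],s["joint_positions"].round(2),s["clock"])
E
```

```text
[573.19799805 192.99493408] (89.6387710571289, 109.92560577392578) 7.537878513336182 riser [[-29.3 217.3]
 [-29.3 107.4]
 [ 60.4 107.4]
 [ 60.3 217.4]]
7.540454864501953 [[-70.5 246.4]
 [-70.3 -55.1]
 [ 61.4 -55. ]
 [ 61.2 246.4]]
[0.50813638 0.18890381 0.14579498] [ 0.33  0.39  1.86 -0.    0.89  1.77] 16.3333
```

View pics/w6.png

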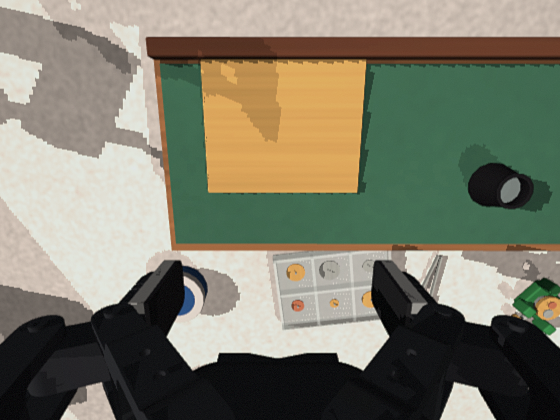

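The plate is flush on the rail, at (203–365, 60–192) in the picture. Next I'll turn the tool 90° and go to its right side with the fingers part closed.

{"op": "step_arm", "data": {"increments": [0.184, -0.18, 0, 0, 0, 0.9, 0.184, -0.18, 0, 0, 0, 0.9, 0.184, -0.18, 0, 0, 0, 0.9, 0.184, -0.18, 0, 0, 0, 0.9, 0.184, -0.18, 0, 0, 0, 0.9, 0.184, -0.18, 0, 0, 0, 0.9, 0.184, -0.18, 0, 0, 0, 0.9, 0.184, -0.18, 0, 0, 0, 0.9, 0.184, -0.18, 0, 0, 0, 0.9, 0.184, -0.18, 0, 0, 0, 0.9], "grip": 0.53}}

```text
clock: 17.17
position: [0.5433, 0.1522, 0.1428]
tcp_rot: [-0.0, 0.896, 0.444, -0.001]
contact_force: [-0.1, -0.4, -0.1]
grip_width: 0.469
grasp_force: 0.0
```

{"op": "step_arm", "data": {"increments": [0.184, -0.18, 0, 0, 0, 0.9, 0.184, -0.18, 0, 0, 0, 0.9, 0.184, -0.18, 0, 0, 0, 0.9, 0.184, -0.18, 0, 0, 0, 0.9, 0.184, -0.18, 0, 0, 0, 0.9, 0.184, -0.18, 0, 0, 0, 0.9, 0.184, -0.18, 0, 0, 0, 0.9, 0.184, -0.18, 0, 0, 0, 0.9, 0.184, -0.18, 0, 0, 0, 0.9, 0.184, -0.18, 0, 0, 0, 0.9]}}

```text
clock: 18.0
position: [0.58, 0.1162, 0.1427]
tcp_rot: [-0.001, 0.658, 0.753, -0.001]
contact_force: [-0.0, 0.0, -0.4]
grip_width: 0.469
grasp_force: 0.0
```

```bash
python3 - <<'E'
from h import *
im,d,c,e,M=wrist("w7");h,br,gr=masks(im)
s=bot.read_state();print(s["position"],s["tcp_rot"],s["grip_width"],riser(s["position"]*1000))
r=rect(cast(big(br)[:,0],.085,c,e,M));print(r[2],"riser",riser(r[3]))
v,u=np.mgrid[0:420,0:560]
P=(e+np.stack([(u-c["cx"])/c["fx"]*d,(v-c["cy"])/c["fy"]*d,d],-1)@M.T)*1000
X=riser(P);m=(d>0)&(abs(X[...,0]-14)<45)&(abs(X[...,1]-86)<30)&(P[...,2]>90)
print(np.histogram(P[...,2][m],bins=np.arange(90,220,3)))
q=m&(P[...,2]<P[...,2][m].min()+15);print(X[q].min(0),X[q].max(0))
E
```

```text
[0.58079798 0.11573409 0.14286574] [-4.09387759e-04  6.56462922e-01  7.54357794e-01 -7.63481610e-04] 0.4722640034564755 [13.  84.8]
7.642976760864258 riser [[-29.8 217.1]
 [-29.5 107.3]
 [ 60.5 107.5]
 [ 60.3 217.3]]
(array([  0,   0,   0,   0,   0,   0,   0,   0,   0,   0,   0,   0,   0,
         0,   0,   0,   0,   0,   0,   0,   0,   0,   0,   0,   0,  26,
        97, 174, 209, 237, 260, 264, 281, 336, 320, 310, 285, 560, 468,
       287, 580, 769, 972]), array([ 90,  93,  96,  99, 102, 105, 108, 111, 114, 117, 120, 123, 126,
       129, 132, 135, 138, 141, 144, 147, 150, 153, 156, 159, 162, 165,
       168, 171, 174, 177, 180, 183, 186, 189, 192, 195, 198, 201, 204,
       207, 210, 213, 216, 219]))
[-20.8  72.8] [46.5 95.9]
```

View pics/w7.png

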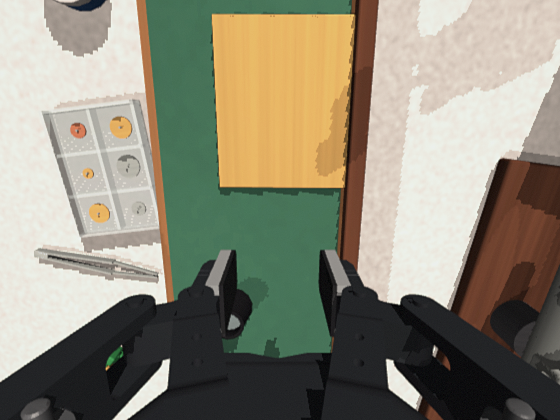

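The view shows the plate at (212–355, 14–187) with both fingertips behind its right edge and clear of the rail. Descending; the loupe is well behind.

{"op": "step_arm", "data": {"increments": [0, 0, -0.5, 0, 0, 0, 0, 0, -0.5, 0, 0, 0, 0, 0, -0.5, 0, 0, 0, 0, 0, -0.5, 0, 0, 0, 0, 0, -0.5, 0, 0, 0, 0, 0, -0.5, 0, 0, 0, 0, 0, -0.5, 0, 0, 0, 0, 0, -0.3, 0, 0, 0, 0, 0, 0, 0, 0, 0, 0, 0, 0, 0, 0, 0]}}

```text
clock: 18.88
position: [0.5807, 0.1166, 0.068]
tcp_rot: [-0.0, 0.66, 0.752, -0.0]
contact_force: [-0.6, 0.3, -0.3]
grip_width: 0.471
grasp_force: 0.0
```

```bash
cat > tip.py <<'E'
from h import *
im,d,c,e,M=wrist("wt");h,br,gr=masks(im)
s=bot.read_state();p=riser(s["position"]*1000);print(s["position"],p)
v,u=np.mgrid[0:420,0:560]
P=(e+np.stack([(u-c["cx"])/c["fx"]*d,(v-c["cy"])/c["fy"]*d,d],-1)@M.T)*1000
X=riser(P);m=(d>0)&(abs(abs(X[...,0]-p[0])-27)<8)&(abs(X[...,1]-p[1])<14)&(abs(u-280)<70)&(v>235)
print(np.histogram(P[...,2][m],bins=np.arange(76,106,1))[0])
r=rect(cast(big(br)[:,0],.085,c,e,M));print(r[1],r[2],"riser",riser(r[3]))
E
python3 tip.py
```

```text
[0.58105567 0.11664995 0.06855502] [13.3 85.6]
[  0   0   2 193 756 340   9   0   0   0   0   0   0   0   0   3  12  20
  31  36  45  59  61  60  75  63  66  62  74]
(89.70965576171875, 93.37356567382812) 7.500905990600586 riser [[-29.3 200.9]
 [-29.3 107.6]
 [ 60.4 107.6]
 [ 60.4 200.9]]
```

{"op": "step_arm", "data": {"increments": [0, 0, -0.06, 0, 0, 0, 0, 0, -0.06, 0, 0, 0, 0, 0, -0.06, 0, 0, 0, 0, 0, -0.06, 0, 0, 0, 0, 0, -0.06, 0, 0, 0, 0, 0, -0.05, 0, 0, 0, 0, 0, 0, 0, 0, 0, 0, 0, 0, 0, 0, 0, 0, 0, 0, 0, 0, 0, 0, 0, 0, 0, 0, 0]}}

```text
clock: 19.77
position: [0.5809, 0.1166, 0.0615]
tcp_rot: [0.0, 0.66, 0.752, 0.0]
contact_force: [-0.6, 0.6, 0.0]
grip_width: 0.471
grasp_force: 0.0
```

{"op": "step_arm", "data": {"increments": [0, 0, -0.04, 0, 0, 0, 0, 0, -0.04, 0, 0, 0, 0, 0, -0.02, 0, 0, 0, 0, 0, 0, 0, 0, 0, 0, 0, 0, 0, 0, 0, 0, 0, 0, 0, 0, 0, 0, 0, 0, 0, 0, 0, 0, 0, 0, 0, 0, 0, 0, 0, 0, 0, 0, 0, 0, 0, 0, 0, 0, 0]}}

```text
clock: 20.6
position: [0.5808, 0.1166, 0.0594]
tcp_rot: [0.0, 0.66, 0.752, 0.0]
contact_force: [-0.3, -0.2, -0.1]
grip_width: 0.469
grasp_force: 0.0
```

```bash
python3 tip.py
```

```text
[0.58082969 0.11661888 0.05943449] [13.1 85.6]
[  0   0   4 169 712 270  18  11  16  25  34  41  48  66  64  62  62  75
  64  66  74  68  75  65  75  64  77  71  82]
(89.64944458007812, 90.35235595703125) 7.520348072052002 riser [[-29.3 198.2]
 [-29.3 107.8]
 [ 60.4 107.8]
 [ 60.3 198.2]]
```

{"op": "step_arm", "data": {"increments": [-0.02, 0.149, 0, 0, 0, 0, -0.02, 0.149, 0, 0, 0, 0, -0.02, 0.149, 0, 0, 0, 0, -0.02, 0.149, 0, 0, 0, 0, -0.02, 0.149, 0, 0, 0, 0, -0.02, 0.149, 0, 0, 0, 0, -0.02, 0.149, 0, 0, 0, 0, -0.02, 0.149, 0, 0, 0, 0, -0.02, 0.149, 0, 0, 0, 0, -0.02, 0.149, 0, 0, 0, 0]}}

```text
clock: 21.48
position: [0.5768, 0.1466, 0.0594]
tcp_rot: [0.0, 0.66, 0.752, -0.0]
contact_force: [-0.1, -2.8, 0.2]
grip_width: 0.47
grasp_force: 1.1
```

```bash
python3 tip.py
```

```text
[0.57670097 0.1471396  0.05942881] [ 13.  116.4]
[  0   0   2  60 232  90   4  34 297 325  64  42  46  60  72  65  60  72
  64  76  65  61  70  77  67  74  74  73  86]
(89.63650512695312, 103.73648071289062) 7.449288368225098 riser [[-29.2 228.5]
 [-29.3 124.8]
 [ 60.3 124.7]
 [ 60.4 228.4]]
```

{"op": "step_arm", "data": {"increments": [-0.02, 0.149, 0, 0, 0, 0, -0.02, 0.149, 0, 0, 0, 0, -0.02, 0.149, 0, 0, 0, 0, -0.02, 0.149, 0, 0, 0, 0, -0.02, 0.149, 0, 0, 0, 0, -0.02, 0.149, 0, 0, 0, 0, -0.02, 0.149, 0, 0, 0, 0, -0.02, 0.149, 0, 0, 0, 0, -0.02, 0.149, 0, 0, 0, 0, -0.02, 0.149, 0, 0, 0, 0]}}

```text
clock: 22.37
position: [0.5727, 0.1765, 0.0594]
tcp_rot: [-0.0, 0.66, 0.752, -0.0]
contact_force: [0.8, -3.1, 0.3]
grip_width: 0.47
grasp_force: 1.2
```

```bash
python3 tip.py; python3 - <<'E'
from h import *
im,d=bot.get_image("scene");c=bot.camera_params("scene");h,br,gr=masks(im)
cv2.imwrite("pics/s2.png",cv2.resize(im[200:370,200:400,::-1],None,fx=3.5,fy=3.5,interpolation=cv2.INTER_CUBIC))
roi=np.zeros_like(br);roi[170:360,165:380]=1
r=rect(cast(big(br&roi)[:,0],.085,c));print(r[1],r[2],riser(r[3]))
E
```

```text
[0.57270572 0.17703396 0.05944007] [ 13.  146.6]
[  0   0   0  59 228  92   9  26 283 357  59  41  47  57  64  70  69  66
  67  67  71  76  71  61  67  85  75  61  79]
(89.6860580444336, 103.30541229248047) 7.503473281860352 riser [[-29.4 258.6]
 [-29.4 155.3]
 [ 60.3 155.3]
 [ 60.3 258.6]]
(104.6463623046875, 112.64122009277344) 7.389945983886719 [[-41.6 269. ]
 [-41.8 156.3]
 [ 62.8 156.1]
 [ 63.  268.8]]
```

View pics/s2.png

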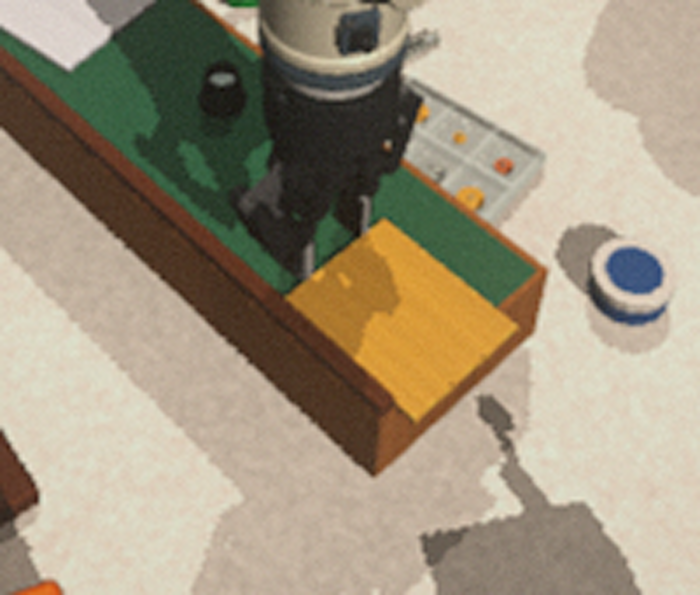

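The plate is flat and overhangs the left end, its front-left corner at crop (518,325). The ledge's front-left corner is at crop (547,268). I'll measure the ledge end.

```bash
python3 - <<'E'
from h import *
c=bot.camera_params("scene")
f=lambda x,y:(200+x/3.5,200+y/3.5)
print("front-left corner",riser(cast([f(547,268)],.08,c)*1000))
print("plate FL corner",riser(cast([f(519,325)],.085,c)*1000), "plate BL",riser(cast([f(415,421)],.082,c)*1000))
# brown+green top region in the first top picture
z=np.load("top0.npz");im=z["im"];c=bot.camera_params("top");h=cv2.cvtColor(im,cv2.COLOR_RGB2HSV)
d=z["d"];M=q2R(c["attitude"]);v,u=np.mgrid[0:420,0:560]
P=(c["eye"]+np.stack([(u-c["cx"])/c["fx"]*d,(v-c["cy"])/c["fy"]*d,d],-1)@M.T)*1000
X=riser(P);m=(abs(P[...,2]-80)<8)&(d>0)&(abs(X[...,1])<300)&(abs(X[...,0])<75)
for x in(-60,-30,0,30,50):
    q=m&(abs(X[...,0]-x)<4);print(x,np.percentile(X[q][:,1],[0,.5,99.5,100]))
E
```

```text
front-left corner [[-77.  251.4]]
plate FL corner [[-29.8 267.6]] plate BL [[ 59.7 267.1]]
-60 [-247.4    -243.9475  249.8825  252.1   ]
-30 [-246.2    -244.705   251.0075  252.6   ]
0 [-247.8   -244.878  250.189  252.4  ]
30 [-247.7   -245.072  249.623  251.6  ]
50 [-246.2    -244.1925  250.0355  252.8   ]
```

The overhang is about 16 mm now, so I'll push 14 mm more.

{"op": "step_arm", "data": {"increments": [-0.009, 0.07, 0, 0, 0, 0, -0.009, 0.07, 0, 0, 0, 0, -0.009, 0.07, 0, 0, 0, 0, -0.009, 0.07, 0, 0, 0, 0, -0.009, 0.07, 0, 0, 0, 0, -0.009, 0.07, 0, 0, 0, 0, -0.009, 0.07, 0, 0, 0, 0, -0.009, 0.07, 0, 0, 0, 0, -0.009, 0.07, 0, 0, 0, 0, -0.009, 0.07, 0, 0, 0, 0]}}

```text
clock: 23.3
position: [0.571, 0.1903, 0.0594]
tcp_rot: [-0.0, 0.66, 0.752, -0.0]
contact_force: [0.7, -3.3, 0.6]
grip_width: 0.471
grasp_force: 1.2
```

{"op": "step_arm", "data": {"increments": [0.02, -0.15, 0, 0, 0, 0, 0.02, -0.15, 0, 0, 0, 0, 0.02, -0.15, 0, 0, 0, 0, 0.02, -0.15, 0.1, 0, 0, 0, 0.02, -0.15, 0.4, 0, 0, 0, 0, 0, 0.8, 0, 0, 0, 0, 0, 1, 0, 0, 0, 0, 0, 1, 0, 0, 0, 0, 0, 1, 0, 0, 0, 0, 0, 0.5, 0, 0, 0]}}

```text
clock: 24.13
position: [0.5744, 0.1753, 0.1586]
tcp_rot: [0.001, 0.66, 0.752, 0.002]
contact_force: [1.0, 0.6, 0.1]
grip_width: 0.465
grasp_force: 0.0
```

```bash
python3 - <<'E'
from h import *
im,d,c,e,M=wrist("w9");h,br,gr=masks(im)
r=rect(cast(big(br)[:,0],.085,c,e,M));print(r[1],r[2],"wrist",riser(r[3]))
im,d=bot.get_image("scene");c=bot.camera_params("scene");h,br,gr=masks(im)
cv2.imwrite("pics/s3.png",cv2.resize(im[170:370,160:400,::-1],None,fx=3,fy=3,interpolation=cv2.INTER_CUBIC))
roi=np.zeros_like(br);roi[225:360,165:345]=1
k=big(br&roi)[:,0];r=rect(cast(k,.085,c));print(r[1],r[2],riser(r[3]))
print(bot.read_state()["clock"])
E
```

```text
(90.16816711425781, 109.14889526367188) 7.5611772537231445 wrist [[-29.9 278.1]
 [-29.8 169. ]
 [ 60.4 169.1]
 [ 60.2 278.2]]
(100.67388153076172, 112.36851501464844) 7.203179836273193 [[-38.  282.6]
 [-38.6 170.2]
 [ 62.1 169.7]
 [ 62.7 282.1]]
24.2333
```

View pics/s3.png

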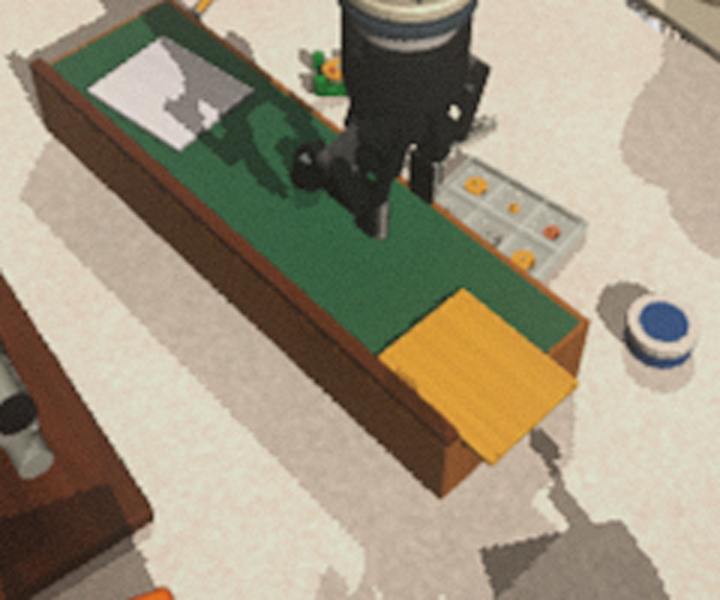

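The plate lies flat and square on the rail, its end edge at crop (490,460)–(577,382), standing out about 29 mm. The arm is clear, so I'll hand in.

```bash
python3 -c "
from bench import bot
print(bot.close_job())"
```

```text
the job is handed in; nothing more can be done
None
```

The brass plate lies flat and square against the rail with about 29 mm past the left end of the ledge, by camera measurement; the arm is clear, and the job was handed in after about 24 s, though the hand-in reported no verdict.

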